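# Hold the beam-splitter cube in the beam line

### The job

Lift the beam-splitter cube on its post up out of the storage post holder and, keeping it upright, bring it into the gap between the fibre launcher and the detector without bumping either of them, and without disturbing the other things on the table. Hold it there for a beam check: cube about midway, its two tubes in line with the launcher's barrel and the detector's window (same height, same direction), the long tube facing the launcher. Finish while still gripping it, level and motionless in the air: do not put it down or let go.

Things in the scene. Friction and masses are not known exactly. Their poses are not given: they have to be found in the camera images.
- splitter: Loose black cube, 40 mm, on a steel post (12.7 mm diameter, 60 mm long) under it; about 0.16 to 0.33 kg, balance point about 8 mm below the cube's centre, 5 mm towards +y. Origin: lower end of the post; z up it. At the cube's mid-height a 30 mm thick tube sticks out 50 mm along +y (long tube; end rim 31 mm) and another 15 mm along -y. The two faces across x are plain flats 40 mm apart, to grip from above.
- cube_centre (a point): Centre of the cube, 80 mm above the post's lower end; axes as splitter (+y towards the long tube's end).
- long_tube_end (a point): Centre of the open end of the long tube, 70 mm from the cube's centre along +y of splitter.
- holder: Fixed storage post holder, left or right of the beam line: base 60 x 60 x 12 mm, on it an upright black tube 28 mm in diameter, rim 55 mm above the table, bore 14.6 mm wide and 35 mm deep. Origin on the table under the bore. The splitter's post stands loose in the bore (thumbscrew on the holder's -x side undone), so it must rise 35 mm to come clear.
- line: Fixed beam line. At its +y end the launcher: square black plate, 60 mm, with a 26 mm steel barrel towards the middle. At its -y end the detector: black drum, 56 mm, round window towards the middle. Each on a post and a 60 mm block. Nothing between. Origin under the middle, 0 to 25 mm below the table top; z up, y along the beam. They reach 30 mm above the beam and 180 mm either side of the middle.
- line_mid (a point): Middle of the gap, on the beam (145 to 170 mm above the table, 170 mm above the origin of line); axes as line: +y towards the launcher.
- launcher_face (a point): Front end of the launcher's barrel, on the beam, 108 mm from the middle.
- detector_face (a point): Front of the detector's window, on the beam, 108 mm from the middle.
- driver: Bystander, leave alone: screwdriver 180 mm long lying on the table beyond the work. Origin under its middle.
- spare_tube: Bystander, leave alone: empty black lens tube, 31 mm diameter, 30 mm high, standing on the table. Origin at its underside.
- iris: Bystander, leave alone: small iris on a post and round foot (40 mm diameter, 88 mm high). Origin at its underside.
Mind the look-alikes: they are no part of the job. Leave any orange or pink look-alike of the splitter alone.

How it is judged:
By the outcome, as a careful person would: the job done as asked, in the order asked, and still so for the second after the job is handed in, while the arm keeps its last pose, push and grip.
It also fails if it takes over 48 s, if anything falls off the work surface, if the arm or the gripper's body presses on something with over 40 N, if the wrist force passes 120 N, or if a joint passes its speed limit or range.

### The arm

A 6-joint arm with a two-finger parallel gripper is mounted at the origin on the work surface. World frame = base frame: x ahead of the robot, y to its left, z up, the work surface at z = 0. Lengths are in m, angles in rad, forces in N, time in s.
With the tool pointing down it reaches from about 0.25 to 0.725 m from the base axis. Payload 4 kg.
Tool frame: the origin (TCP) lies where the fingers leave the gripper's body, on its centre line; the fingertips stand 73 mm ahead of it and the grasp point (between the pads) lies 54 mm ahead of it (bot.tips_ahead is the z of the fingertips in the tool frame, in m); z points along the fingers, y is the direction in which the jaws open and shut (so a half turn about z gives the same grasp; the last joint's range is limited). The gripper opens to 85 mm and grips with 20 to 120 N. Pads are 22 mm wide; open, the fingers measure 114 mm over their backs; the gripper's body (76 mm by 85 mm) begins 54 mm behind the grasp point. The pads swing forward as they close: fully open they stand 13 mm farther back than shut.
Start: joints at [-1.215, 0.241, 0.005, 1.335, 0, 1.571], TCP at [0.174, -0.469, 0.304] pointing down, gripper open.
Joint ranges: [-2.72, 2.72], [-1.05, 1.87], [-1.09, 1.28], [-1.99, 2.15], [-1.42, 1.44], [-3.14, 3.14]. Speed limits (rad/s): [2.79, 2.79, 3.14, 3.14, 3.14, 3.14].

### API

Orientations are given as a unit quaternion [x, y, z, w].
In Python, from workcell import readout, camera, get_calibration, order, bot gives the robot as it stands.
- The arm moves only by the tool send_rows, never from a script. Its argument "moves" is a list of rows, each a list of 3 entries, a list of its own where there are three numbers: the shift along the tool's x, y, z in mm, then the turn, a rotation vector about the tool's x, y, z in rad, then the finger opening in mm, from 0 to 85.4. In form: [[[dx, dy, dz], [ax, ay, az], grip], ...]. A call has 1 to 12 rows; each row is the pose to reach, as a shift and turn from the pose measured when the call began, along the tool's axes at that moment; what a row does not reach only later rows make up. A row lasts 1/12 s, in which the tool goes at most 41.7 mm and 7.16 degrees, less where a joint would pass 70% of its speed; a pose out of reach is approached as far as the arm can. A call with a gripper value outside its range is refused whole. The fingers move at their own pace and stop on an object; the grip force is fixed at half the most. Time passes only in rows, so rows that repeat a pose let the fingers close. It gives the time, the measured TCP pose, the force and the opening at its end, in the units of the state.
- readout.get_obs(): the state, without advancing time (a new reading comes with each control period).
- camera(name): name is "side" or "top"; returns the picture (480x640x3 uint8, red, green, blue); there is no depth.
- get_calibration(name): a dict with "fx", "fy", "cx", "cy" (pixels), "R" (3x3) and "t" (3): a world point X has camera coordinates R X + t. Camera axes: x right, y down, z forward; pixel columns grow to the right and rows downward; lengths in m; the calibration is good to about 2 mm. A picture is of the moment at which its call begins. get_calibration takes no time and is no camera call.
- order.job_done(): hands the job in, once; it reports no verdict.
The state is a dict: "clock": time; "joint_pos": joint angles; "joint_vel": joint speeds; "tau": joint torques, N m; "eef_pos": TCP position; "tool_rot": TCP orientation; "ft_force": force on the tool from outside, world axes, zero at the start; "ft_torque": the same for the moment, N m; "grip_width": finger opening in m.
Only numpy, scipy, OpenCV 4.12 (cv2) and the standard library are available. Lean on these libraries where they do the work, as an engineer would, in place of code of your own. Each camera call takes 0.05 s, during which the arm holds its last target. There are 200 camera calls.

## Working session

There is one attempt and no reset: what is moved stays moved. The work goes in short steps, Python scripts to look and compute and a tool call to move; the robot and the scene stay as the last step left them, time stands still between calls to the robot, and variables do not carry over. Pictures are saved under pics/ and viewed, about 8 in all and at most 12, crops included, and the job is handed in when it is done.

Besides the shell and the picture viewer there is one more tool, called after "Call:" in YAML: its name, and indented under it one key for each argument. send_rows: Moves the arm, as the interface text tells. Its arguments: {"type":"object","properties":{"moves":{"type":"array","items":{"type":"array"}}},"required":["moves"]}

```bash
mkdir -p pics; python3 - <<'E'
from workcell import readout,camera,get_calibration,bot
import cv2,numpy as np
o=readout.get_obs();print(o['clock'],o['eef_pos'],o['tool_rot'],o['grip_width'],bot.tips_ahead)
for n in('side','top'):
    cv2.imwrite(f'pics/{n}0.png',camera(n)[:,:,::-1]);c=get_calibration(n);print(n,c)
    print(-np.array(c['R']).T@np.array(c['t']))
E
```

```text
0.0 [ 0.17401028 -0.46823703  0.30300462] [ 9.84219750e-01  1.76947355e-01 -1.76222513e-04 -1.04203601e-03] 0.08545272981844414 0.0726
side {'fx': 491.60913197326363, 'fy': 491.60913197326363, 'cx': 317.86939176840906, 'cy': 238.3630828266506, 'R': array([[-0.94501455, -0.32687601,  0.00997892],
       [-0.25941574,  0.73070553, -0.63148468],
       [ 0.19912554, -0.5993509 , -0.77532414]]), 't': array([0.54028472, 0.25787239, 0.86973155])}
[0.40428731 0.50945173 0.83177487]
top {'fx': 618.7123975950603, 'fy': 618.7123975950603, 'cx': 324.3461735646947, 'cy': 238.40839571873562, 'R': array([[-0.01935416, -0.99979775,  0.00546636],
       [-0.98199421,  0.01798134, -0.18805331],
       [ 0.18791698, -0.00900754, -0.98214361]]), 't': array([-0.04649576,  0.59864253,  1.31682535])}
[ 0.33950977 -0.04538939  1.40614247]
```

View pics/side0.png

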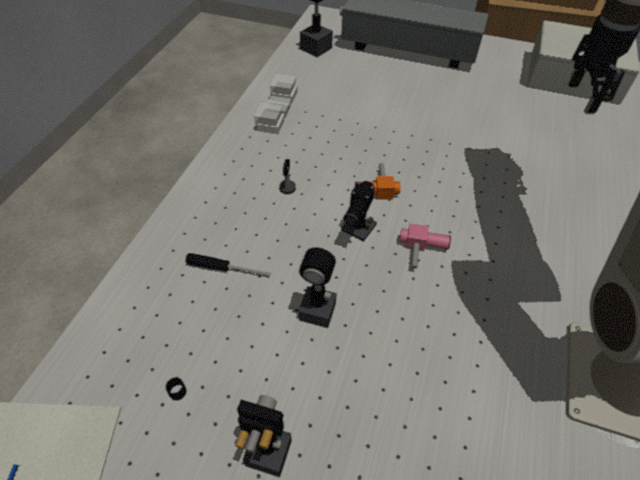

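View pics/top0.png

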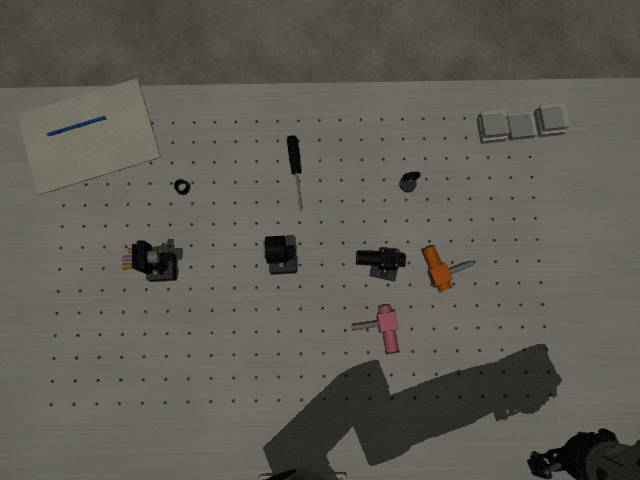

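The side view shows the launcher at (262,430), the detector at (318,280) and a black splitter in its holder at (360,205). The orange look-alike is at (387,187) and the pink one at (425,238). In the top view the black splitter is at (380,258), orange at (438,270) and pink at (388,325). Only the black one stands on a post in a holder, so it is the target. I'll confirm it in an enlarged crop.

```bash
python3 - <<'E'
import cv2,numpy as np
s=cv2.imread('pics/side0.png');t=cv2.imread('pics/top0.png')
def crop(im,x,y,w,h,k):
    c=cv2.resize(im[y:y+h,x:x+w],None,fx=k,fy=k,interpolation=cv2.INTER_CUBIC)
    c=np.clip(255*(c/255.)**0.5,0,255).astype('u1')
    for i in range(0,w,10):
        cv2.line(c,(i*k,0),(i*k,6),(0,0,255),1); cv2.putText(c,str(x+i),(i*k,16),0,.32,(0,0,255),1)
    for j in range(0,h,10):
        cv2.line(c,(0,j*k),(6,j*k),(0,0,255),1); cv2.putText(c,str(y+j),(8,j*k+4),0,.32,(0,0,255),1)
    return c
a=np.hstack([crop(s,335,170,50,75,8),crop(t,350,235,50,75,8)])
cv2.imwrite('pics/a.png',a[:600,:800])
b=np.vstack([crop(t,115,225,200,65,4),np.hstack([crop(s,225,390,80,85,4),crop(s,280,240,80,85,4),np.zeros((340,160,3),'u1')])])
cv2.imwrite('pics/b.png',b)
E
```

```text
(no output)
```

View pics/a.png

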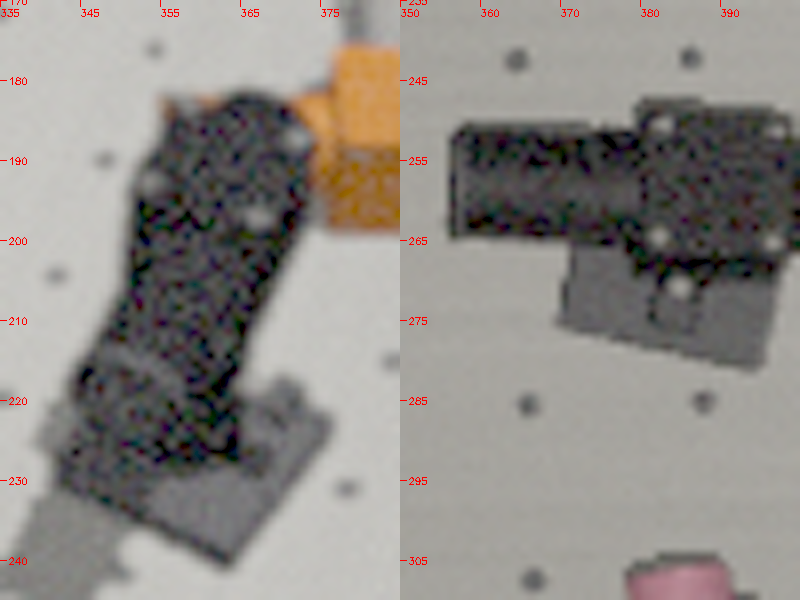

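View pics/b.png

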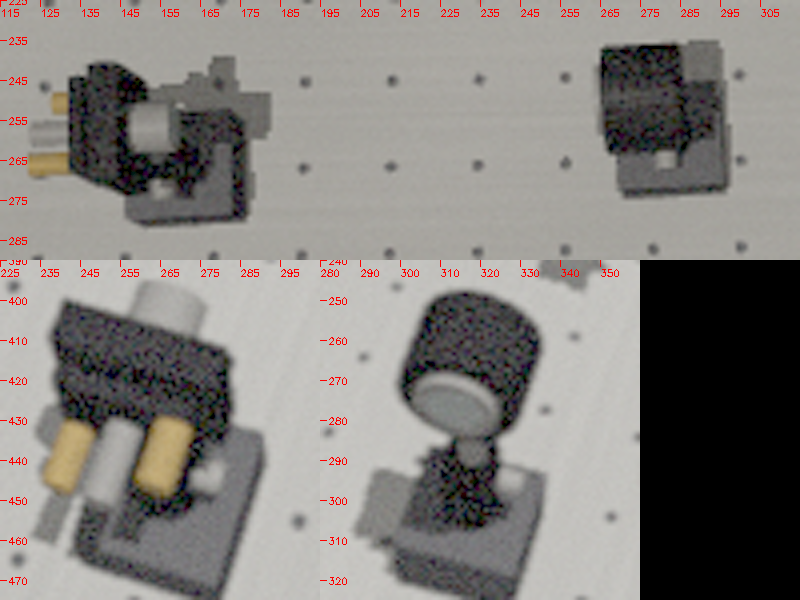

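The black splitter sits in its holder with the long tube facing +y. Its four top screws are at about (382,250), (397,251), (396,265), (382,264) in the top view and (354,192), (358,183), (372,187), (367,197) in the side view. I can see the barrel front at top (157,256), the drum front at top (266,249) and the detector window at side (314,276). Next I'll fit these.

```bash
cat > h.py <<'E'
import numpy as np,cv2
from scipy.optimize import least_squares
from workcell import get_calibration
C={n:get_calibration(n) for n in('top','side')}
def proj(n,X):
    c=C[n];p=np.atleast_2d(X)@np.array(c['R']).T+c['t'];return p[:,:2]/p[:,2:]*[c['fx'],c['fy']]+[c['cx'],c['cy']]
def ray(n,uv,z):
    c=C[n];o=-c['R'].T@c['t'];d=c['R'].T@np.array([(uv[0]-c['cx'])/c['fx'],(uv[1]-c['cy'])/c['fy'],1]);return o+d*(z-o[2])/d[2]
def frame(x,y,z,yaw,P):
    c,s=np.cos(yaw),np.sin(yaw);return np.atleast_2d(P)@np.array([[c,s,0],[-s,c,0],[0,0,1]])+[x,y,z]
def circ(r,y,n=60):
    a=np.linspace(0,2*np.pi,n);return np.c_[r*np.cos(a),0*a+y,r*np.sin(a)]
def show(name,n,pic,sets,box,k):
    x,y,w,h=box;im=cv2.imread(pic)[y:y+h,x:x+w];c=cv2.resize(im,None,fx=k,fy=k,interpolation=cv2.INTER_CUBIC)
    c=(255*(c/255.)**.5).astype('u1')
    for i,P in enumerate(sets):
        q=((proj(n,P)-[x,y]+.5)*k).round().astype(int);cv2.polylines(c,[q],False,[(0,0,255),(0,255,0),(255,160,0),(0,255,255)][i%4],1)
    return c
E
python3 - <<'E'
from h import *
H=.44
top=np.array([[382.5,250.6],[397.3,251.5],[396.5,265.4],[382.2,264.6]])-H
side=np.array([[367.2,197.1],[372.2,187.3],[354,192.9],[358.4,183.4]])-H
for n,S in(('top',top),('side',side)):
    P=np.array([ray(n,u,.12) for u in S]);print(n,P.round(4).tolist(),P.mean(0).round(4))
P=np.array([ray('top',u,.12) for u in top])
d=(P[0]-P[1]+P[3]-P[2]);e=P[0]-P[3]+P[1]-P[2]
print('yaw',np.degrees([np.arctan2(-d[0],d[1]),np.arctan2(e[1],e[0])]))
# line
def f(p):
    x,y,b,w=p
    L=frame(x,y,b,w,[[0,.108,0],[0,-.108,0]])
    return np.r_[proj('top',L[0])[0]-[157.3,256],proj('top',L[1])[0]-[266.3,249.2],proj('side',L[1])[0]-[313.6,275.7]]
r=least_squares(f,[.39,.18,.155,0]);print(r.x,np.degrees(r.x[3]),r.fun.round(2))
x,y,b,w=r.x
S=[frame(x,y,b,w,c) for c in(circ(.013,.108),circ(.028,-.108),circ(.0001,.0))]
sq=np.array([[-.03,0,-.03],[.03,0,-.03],[.03,0,.03],[-.03,0,.03],[-.03,0,-.03]])
A=show(0,'top','pics/top0.png',S,(115,225,200,65),4);B=np.hstack([show(0,'side','pics/side0.png',S,(225,380,100,85),4),show(0,'side','pics/side0.png',S,(280,240,100,85),4)])
cv2.imwrite('pics/c.png',np.vstack([A,B]))
E
```

```text
top [[0.5581, -0.1785, 0.12], [0.5556, -0.2096, 0.12], [0.5261, -0.2067, 0.12], [0.5283, -0.1767, 0.12]] [ 0.542  -0.1929  0.12  ]
side [[0.5299, -0.1757, 0.12], [0.5276, -0.206, 0.12], [0.5582, -0.1781, 0.12], [0.5574, -0.2074, 0.12]] [ 0.5433 -0.1918  0.12  ]
yaw [-4.44575147 -4.46749882]
[0.55300622 0.17384233 0.1577935  0.04584561] 2.6267599736930274 [ 1.42 -0.02 -1.76  0.08  0.08 -0.31]
```

View pics/c.png

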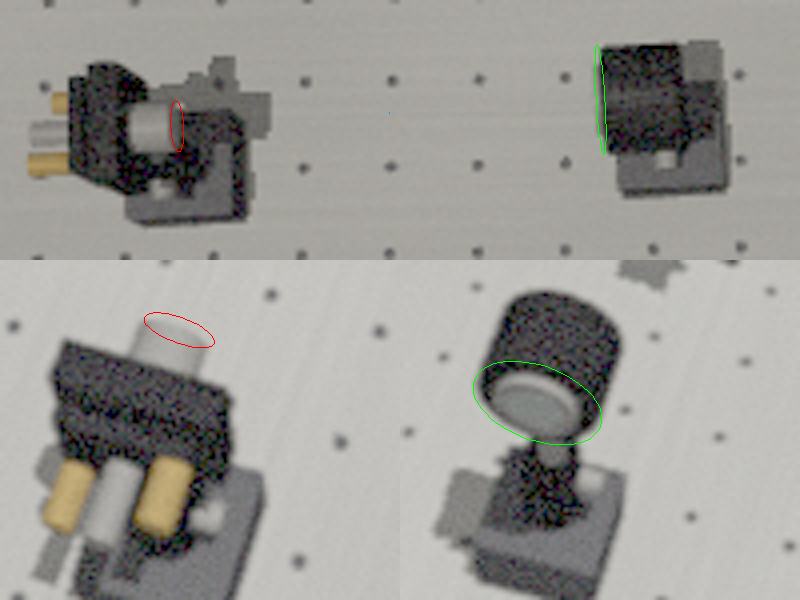

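The fit gives these values, each checked against the spec:
- **Splitter cube:** (0.543, -0.192), yaw -4.5°. The two views agree within 1.5 mm.
- **Line middle:** about (0.553, 0.174), beam height about 0.158 (within 0.145–0.170), yaw about 2.6°. The overlay leaves a few mm of residual, which I'll refine once the splitter is in the air.

Now I'll move above the splitter.

```bash
cat >> h.py <<'E'
from scipy.spatial.transform import Rotation as Ro
from workcell import readout
def go(pos,yaw):  # yaw (deg): direction of tool y in world, tool pointing down
    o=readout.get_obs();R=Ro.from_quat(o['tool_rot']);w=np.radians(yaw);y=np.array([np.cos(w),np.sin(w),0]);z=np.array([0,0,-1.])
    T=Ro.from_matrix(np.c_[np.cross(y,z),y,z])
    print('t',round(o['clock'],2),'pos',o['eef_pos'].round(4),'F',o['ft_force'].round(1),'w',round(o['grip_width'],4),'| shift',(R.inv().apply(np.array(pos)-o['eef_pos'])*1000).round(1),'turn',(R.inv()*T).as_rotvec().round(4))
E
python3 -c "
from h import *
go([.5427,-.1923,.29],-4.46)"
```

```text
t 0.1 pos [ 0.174  -0.4683  0.3031] F [-0.3  0.3  0.4] w 0.0854 | shift [ 441.7 -130.3   13.3] turn [-1.7000e-03 -1.1000e-03 -1.1372e+00]
```

Call:
send_rows:
  moves:
    - [[110,-33,3],[0,0,-0.28],85]
    - [[220,-65,7],[0,0,-0.57],85]
    - [[330,-98,10],[0,0,-0.85],85]
    - [[441.7,-130.3,13.3],[-0.0017,-0.0011,-1.137],85]
    - [[441.7,-130.3,13.3],[-0.0017,-0.0011,-1.137],85]
    - [[441.7,-130.3,13.3],[-0.0017,-0.0011,-1.137],85]
    - [[441.7,-130.3,13.3],[-0.0017,-0.0011,-1.137],85]
    - [[441.7,-130.3,13.3],[-0.0017,-0.0011,-1.137],85]
    - [[441.7,-130.3,13.3],[-0.0017,-0.0011,-1.137],85]
    - [[441.7,-130.3,13.3],[-0.0017,-0.0011,-1.137],85]
    - [[441.7,-130.3,13.3],[-0.0017,-0.0011,-1.137],85]
    - [[441.7,-130.3,13.3],[-0.0017,-0.0011,-1.137],85]

```text
clock: 1.1
eef_pos: [0.5472, -0.1876, 0.2884]
tool_rot: [0.732, 0.682, 0.001, -0.001]
ft_force: [-0.0, 0.0, 0.5]
grip_width: 0.0851
```

```bash
python3 -c "
from h import *
go([.5427,-.1923,.153],-4.46)"
```

```text
t 1.1 pos [ 0.5472 -0.1876  0.2884] F [-0.   0.   0.5] w 0.0851 | shift [ -5.4  -4.2 135.4] turn [ 0.0009 -0.0025  0.0072]
```

Call:
send_rows:
  moves:
    - [[-5.4,-4.2,30],[0,0,0.007],85]
    - [[-5.4,-4.2,60],[0,0,0.007],85]
    - [[-5.4,-4.2,85],[0,0,0.007],85]
    - [[-5.4,-4.2,85],[0,0,0.007],85]
    - [[-5.4,-4.2,85],[0,0,0.007],85]

```text
clock: 1.52
eef_pos: [0.5414, -0.1921, 0.2018]
tool_rot: [0.734, 0.679, 0.0, -0.003]
ft_force: [-0.7, -0.1, 1.1]
grip_width: 0.0851
```

```bash
python3 - <<'E'
from h import *
from workcell import camera
go([.5427,-.1923,.153],-4.46)
im=camera('side')[:,:,::-1];cv2.imwrite('pics/side1.png',im)
cv2.imwrite('pics/d.png',cv2.resize(im[120:250,290:440],None,fx=4,fy=4))
E
```

```text
t 1.52 pos [ 0.5414 -0.1921  0.2018] F [-0.7 -0.1  1.1] w 0.0851 | shift [-0.3  1.5 48.8] turn [-0.0038 -0.0037  0.0002]
```

View pics/d.png

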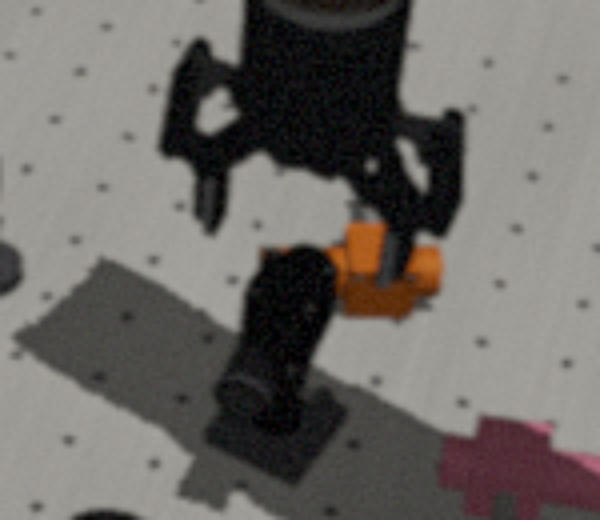

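The fingers straddle the black cube, with tips at crop (208,230) and (392,280) and the cube top between them at (305,255). Descending now, then closing.

Call:
send_rows:
  moves:
    - [[-0.3,1.5,15],[-0.004,-0.004,0],85]
    - [[-0.3,1.5,32],[-0.004,-0.004,0],85]
    - [[-0.3,1.5,48.5],[-0.004,-0.004,0],85]
    - [[-0.3,1.5,48.5],[-0.004,-0.004,0],85]
    - [[-0.3,1.5,48.5],[-0.004,-0.004,0],85]
    - [[-0.3,1.5,48.5],[-0.004,-0.004,0],85]

```text
clock: 2.07
eef_pos: [0.5453, -0.1935, 0.1575]
tool_rot: [0.734, 0.679, 0.002, 0.004]
ft_force: [-0.4, -0.4, 0.1]
grip_width: 0.0851
```

```bash
python3 -c "
from h import *
go([.5427,-.1923,.153],-4.46)"
```

```text
t 2.07 pos [ 0.5453 -0.1935  0.1575] F [-0.4 -0.4  0.1] w 0.0851 | shift [ 1.  -2.7  4.5] turn [ 0.0079  0.0024 -0.0003]
```

Call:
send_rows:
  moves:
    - [[1,-2.5,4.5],[0.006,0.002,0],85]
    - [[1,-2.5,4.5],[0.006,0.002,0],85]
    - [[1,-2.5,4.5],[0.006,0.002,0],85]

```text
clock: 2.32
eef_pos: [0.5433, -0.1925, 0.1539]
tool_rot: [0.734, 0.679, 0.001, 0.001]
ft_force: [-0.1, -0.8, 0.3]
grip_width: 0.0849
```

```bash
python3 -c "
from h import *
go([.5427,-.1923,.153],-4.46)"
```

```text
t 2.32 pos [ 0.5433 -0.1925  0.1539] F [-0.1 -0.8  0.3] w 0.0849 | shift [ 0.1 -0.6  0.9] turn [ 0.0033  0.0007 -0.0002]
```

Call:
send_rows:
  moves:
    - [[0,-0.6,1],[0.003,0,0],60]
    - [[0,-0.6,1],[0.003,0,0],45]
    - [[0,-0.6,1],[0.003,0,0],36]
    - [[0,-0.6,1],[0.003,0,0],30]
    - [[0,-0.6,1],[0.003,0,0],30]
    - [[0,-0.6,1],[0.003,0,0],30]
    - [[0,-0.6,1],[0.003,0,0],30]
    - [[0,-0.6,1],[0.003,0,0],30]
    - [[0,-0.6,1],[0.003,0,0],30]

```text
clock: 3.07
eef_pos: [0.5431, -0.1925, 0.1532]
tool_rot: [0.734, 0.679, 0.0, 0.001]
ft_force: [1.0, -0.5, 2.5]
grip_width: 0.0396
```

```bash
python3 -c "
from h import *
go([.5427,-.1923,.153],-4.46)"
```

```text
t 3.07 pos [ 0.5431 -0.1925  0.1532] F [ 1.  -0.5  2.5] w 0.0396 | shift [ 0.2 -0.4  0.2] turn [ 0.0013  0.0009 -0.0002]
```

Gripped at 39.6 mm. Lifting straight up.

Call:
send_rows:
  moves:
    - [[0,0,-6],[0,0,0],20]
    - [[0,0,-14],[0,0,0],20]
    - [[0,0,-22],[0,0,0],20]
    - [[0,0,-30],[0,0,0],20]
    - [[0,0,-38],[0,0,0],20]
    - [[0,0,-46],[0,0,0],20]
    - [[0,0,-60],[0,0,0],20]
    - [[0,0,-60],[0,0,0],20]
    - [[0,0,-60],[0,0,0],20]

```text
clock: 3.82
eef_pos: [0.5434, -0.1926, 0.2143]
tool_rot: [0.734, 0.679, 0.001, 0.002]
ft_force: [-0.9, -0.2, -2.6]
grip_width: 0.0394
```

```bash
python3 -c "
from h import *
go([.5427,-.1923,.362],-4.46)"
```

```text
t 3.82 pos [ 0.5434 -0.1926  0.2143] F [-0.9 -0.2 -2.6] w 0.0394 | shift [   0.    -0.2 -147.7] turn [ 0.0032  0.0014 -0.0002]
```

Call:
send_rows:
  moves:
    - [[0,0,-20],[0.003,0.001,0],20]
    - [[0,0,-45],[0.003,0.001,0],20]
    - [[0,0,-70],[0.003,0.001,0],20]
    - [[0,0,-95],[0.003,0.001,0],20]
    - [[0,0,-120],[0.003,0.001,0],20]
    - [[0,0,-140],[0.003,0.001,0],20]
    - [[0,0,-147],[0.003,0.001,0],20]
    - [[0,0,-147],[0.003,0.001,0],20]
    - [[0,0,-147],[0.003,0.001,0],20]

```text
clock: 4.57
eef_pos: [0.5427, -0.1923, 0.36]
tool_rot: [0.734, 0.679, -0.0, -0.0]
ft_force: [-0.4, 0.9, -1.9]
grip_width: 0.039
```

```bash
python3 -c "
from h import *
go([.553,.172,.362],2.5)"
```

```text
t 4.57 pos [ 0.5427 -0.1923  0.36  ] F [-0.4  0.9 -1.9] w 0.039 | shift [364.  -18.1  -2. ] turn [-1.400e-03 -1.000e-04 -1.217e-01]
```

Call:
send_rows:
  moves:
    - [[20,-1,-2],[0,0,-0.01],20]
    - [[50,-3,-2],[0,0,-0.02],20]
    - [[85,-5,-2],[0,0,-0.03],20]
    - [[125,-7,-2],[0,0,-0.04],20]
    - [[165,-9,-2],[0,0,-0.055],20]
    - [[205,-11,-2],[0,0,-0.07],20]
    - [[245,-13,-2],[0,0,-0.08],20]
    - [[285,-15,-2],[0,0,-0.095],20]
    - [[320,-16,-2],[0,0,-0.107],20]
    - [[345,-17,-2],[0,0,-0.115],20]
    - [[358,-18,-2],[0,0,-0.12],20]
    - [[364,-18,-2],[0,0,-0.122],20]

```text
clock: 5.57
eef_pos: [0.5523, 0.174, 0.3595]
tool_rot: [0.69, 0.724, -0.002, -0.002]
ft_force: [0.8, -0.8, -1.8]
grip_width: 0.0395
```

Call:
send_rows:
  moves:
    - [[0,0,0],[0,0,0],20]
    - [[0,0,0],[0,0,0],20]
    - [[0,0,0],[0,0,0],20]

```text
clock: 5.82
eef_pos: [0.5522, 0.1725, 0.3588]
tool_rot: [0.691, 0.723, -0.003, -0.002]
ft_force: [-0.0, 0.7, -1.9]
grip_width: 0.0396
```

```bash
python3 - <<'E'
from h import *
from workcell import camera
go([.553,.172,.222],2.5)
for n in('side','top'): cv2.imwrite(f'pics/{n}2.png',camera(n)[:,:,::-1])
s=cv2.imread('pics/side2.png');t=cv2.imread('pics/top2.png')
g=lambda im:(255*(im/255.)**.5).astype('u1')
cv2.imwrite('pics/e.png',np.hstack([g(cv2.resize(s[220:480,180:400],None,fx=2,fy=2)),cv2.resize(g(t[190:300,110:310]),(360,198)).repeat(1,0) if 0 else cv2.copyMakeBorder(g(cv2.resize(t[190:300,110:310],None,fx=1.8,fy=1.8)),0,322,0,0,0)]))
E
```

```text
t 5.82 pos [0.5522 0.1725 0.3588] F [-0.   0.7 -1.9] w 0.0396 | shift [ -0.3   1.7 136.7] turn [-0.0071  0.0018  0.0016]
```

View pics/e.png

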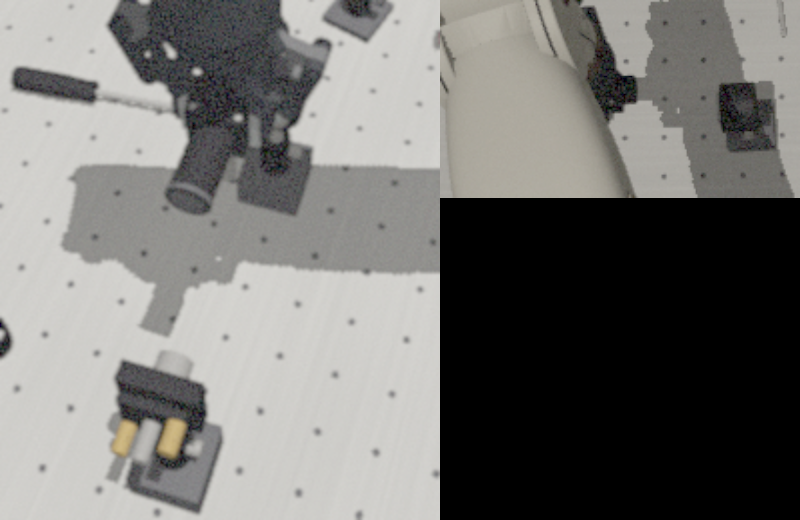

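The splitter hangs upright above the gap with its long tube towards the launcher; the rim is at side (274,320). The arm hides the launcher in the top view, so I'll refine the line from the initial pictures, enlarged.

```bash
python3 - <<'E'
import cv2,numpy as np
s=cv2.imread('pics/side0.png');t=cv2.imread('pics/top0.png')
def crop(im,x,y,w,h,k):
    c=cv2.resize(im[y:y+h,x:x+w],None,fx=k,fy=k,interpolation=cv2.INTER_CUBIC)
    c=np.clip(255*(c/255.)**0.5,0,255).astype('u1')
    for i in range(0,w,5):
        X=int((i+.5)*k);cv2.line(c,(X,0),(X,5),(0,0,255),1); cv2.putText(c,str(x+i),(X-8,15),0,.32,(0,0,255),1)
    for j in range(0,h,5):
        Y=int((j+.5)*k);cv2.line(c,(0,Y),(5,Y),(0,0,255),1); cv2.putText(c,str(y+j),(8,Y+4),0,.32,(0,0,255),1)
    return c
cv2.imwrite('pics/f.png',np.vstack([np.hstack([crop(s,234,393,50,37,8),crop(s,297,243,50,37,8)]),np.hstack([crop(t,128,234,50,37,8),crop(t,258,230,50,37,8)])]))
E
```

```text
(no output)
```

View pics/f.png

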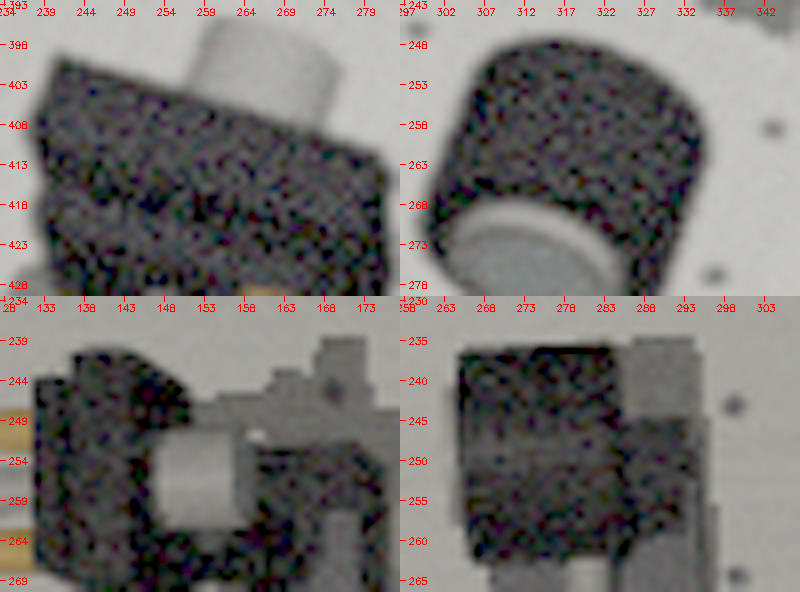

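Reading the crop:
- **Barrel, top view:** face rims at cols 156.6 to 159.7, rows 250.2 to 262.5, so centre (158.1,256.4).
- **Detector, top view:** the window stands proud of the drum at about col 264.5, row 249.4.
- **Window, side view:** centre about (313.2,276.6).
- **Barrel tip, side view:** about (267.6,398).

The gap length now agrees with the given 216 mm. Refitting, and checking the held splitter's rim.

```bash
python3 - <<'E'
from h import *
def f(p,z=0):
    x,y,b,w=p;L=frame(x,y,b,w,[[0,.108,0],[0,-.108,0]])
    return np.r_[proj('top',L[0])[0]-[158.1,256.4],proj('top',L[1])[0]-[264.5,249.4],proj('side',L[1])[0]-[313.2,276.6],.6*(proj('side',L[0])[0]-[267.6,398.1])]
r=least_squares(f,[.55,.17,.155,0]);x,y,b,w=r.x;print(r.x.round(4),np.degrees(w).round(2),r.fun.round(2))
J=np.linalg.inv(r.jac.T@r.jac);print('sd/px',np.sqrt(np.diag(J)).round(4))
S=[frame(x,y,b,w,c) for c in(circ(.013,.108),circ(.013,.09),circ(.028,-.111),circ(.022,-.108))]
c=[show(0,'side','pics/side0.png',S,(234,385,50,37),8),show(0,'side','pics/side0.png',S,(297,257,50,37),8),show(0,'top','pics/top0.png',S,(128,234,50,37),8),show(0,'top','pics/top0.png',S,(258,230,50,37),8)]
cv2.imwrite('pics/g.png',np.vstack([np.hstack(c[:2]),np.hstack(c[2:])]))
E
```

```text
[0.5534 0.1751 0.1558 0.0447] 2.56 [ 0.28 -0.51 -0.46 -0.07  0.08 -0.    0.58  0.08]
sd/px [0.0011 0.0011 0.0028 0.0094]
```

View pics/g.png

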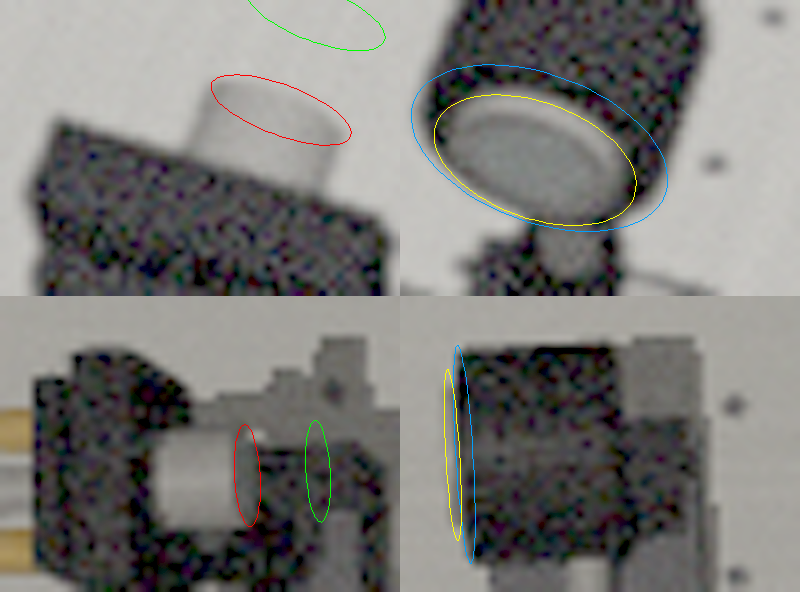

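The refined overlay matches all four faces: line_mid ≈ (0.5534, 0.1751, 0.156), yaw 2.6°. Lowering to 30 mm above first.

```bash
python3 -c "
from h import *
go([.5534,.1751,.209],2.56)"
```

```text
t 5.92 pos [0.5525 0.1724 0.3594] F [ 0.7 -0.2 -2.6] w 0.0395 | shift [  2.8   1.9 150.4] turn [-0.0058  0.0013  0.0001]
```

Call:
send_rows:
  moves:
    - [[2.5,1,15],[-0.004,0.001,0],20]
    - [[2.5,1,32],[-0.004,0.001,0],20]
    - [[2.5,1,50],[-0.004,0.001,0],20]
    - [[2.5,1,70],[-0.004,0.001,0],20]
    - [[2.5,1,90],[-0.004,0.001,0],20]
    - [[2.5,1,105],[-0.004,0.001,0],20]
    - [[2.5,1,115],[-0.004,0.001,0],20]
    - [[2.5,1,120],[-0.004,0.001,0],20]
    - [[2.5,1,120],[-0.004,0.001,0],20]
    - [[2.5,1,120],[-0.004,0.001,0],20]

```text
clock: 6.75
eef_pos: [0.5531, 0.1745, 0.2402]
tool_rot: [0.691, 0.723, -0.0, -0.0]
ft_force: [-0.1, -0.2, -1.1]
grip_width: 0.0393
```

```bash
python3 -c "
from h import *
go([.5534,.1751,.209],2.56)"
```

```text
t 6.75 pos [0.5531 0.1745 0.2402] F [-0.1 -0.2 -1.1] w 0.0393 | shift [ 0.6  0.4 31.2] turn [-0.0007  0.     -0.0005]
```

Call:
send_rows:
  moves:
    - [[0.5,0.4,8],[0,0,0],20]
    - [[0.5,0.4,16],[0,0,0],20]
    - [[0.5,0.4,24],[0,0,0],20]
    - [[0.5,0.4,30],[0,0,0],20]
    - [[0.5,0.4,31],[0,0,0],20]
    - [[0.5,0.4,31],[0,0,0],20]
    - [[0.5,0.4,31],[0,0,0],20]
    - [[0.5,0.4,31],[0,0,0],20]

```text
clock: 7.42
eef_pos: [0.5537, 0.1751, 0.2095]
tool_rot: [0.691, 0.723, 0.0, -0.0]
ft_force: [0.4, -0.3, -1.0]
grip_width: 0.0396
```

```bash
python3 - <<'E'
from h import *
from workcell import camera
go([.5534,.1751,.209],2.56)
for n in('side','top'): cv2.imwrite(f'pics/{n}3.png',camera(n)[:,:,::-1])
o=readout.get_obs();p=o['eef_pos'];R=Ro.from_quat(o['tool_rot']).as_matrix()
print('rotmat',R.round(4).tolist())
x,y,z=p+R[:,2]*.0532;w=np.arctan2(R[1,1],R[0,1]);print(x,y,z,np.degrees(w))
S=[frame(x,y,z,w,c) for c in(circ(.0155,.07),circ(.015,-.035))]+[frame(.5534,.1751,.1558,.0447,c) for c in(circ(.013,.108),circ(.022,-.108))]
S.append(frame(x,y,z,w,np.array([[-.02,.02,-.02],[.02,.02,-.02],[.02,.02,.02],[-.02,.02,.02],[-.02,.02,-.02],[0,0,-.02],[0,0,-.08]])))
cv2.imwrite('pics/i.png',show(0,'side','pics/side3.png',S,(230,240,130,195),3))
A=show(0,'side','pics/side3.png',S,(245,270,85,100),6);cv2.imwrite('pics/h.png',np.hstack([A,cv2.resize(show(0,'side','pics/side3.png',[],(245,270,85,100),6)[:, :],(290,341)) if 0 else cv2.copyMakeBorder(show(0,'side','pics/side3.png',[],(245,270,85,100),3),0,300,0,0,0)]))
E
```

```text
t 7.42 pos [0.5537 0.1751 0.2095] F [ 0.4 -0.3 -1. ] w 0.0396 | shift [-0.  -0.3  0.5] turn [-0.0001 -0.0001 -0.0005]
rotmat [[-0.0441, 0.999, 0.0002], [0.999, 0.0441, 0.0002], [0.0002, 0.0002, -1.0]]
0.5537224769401697 0.175134920135279 0.15643158756295883 2.530183880217111
```

View pics/h.png

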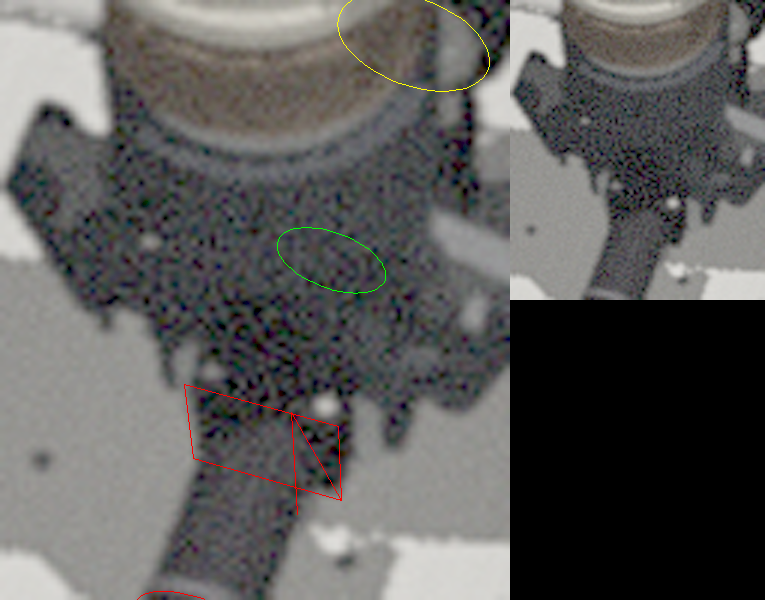

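The cube sits about 2 px (3 mm) to the right of prediction in the side view. I need a close look at the long tube's rim against the barrel.

```bash
python3 - <<'E'
from h import *
o=readout.get_obs();p=o['eef_pos'];R=Ro.from_quat(o['tool_rot']).as_matrix()
x,y,z=p+R[:,2]*.0532;w=np.arctan2(R[1,1],R[0,1])
print(proj('side',frame(x,y,z,w,[[0,.07,0]])),proj('side',frame(x,y,z,w,[[.02,.02,.02],[-.02,.02,.02],[-.02,.02,-.02]])))
S=[frame(x,y,z,w,circ(.0155,.07)),frame(.5534,.1751,.1558,.0447,circ(.013,.108)),frame(x,y,z,w,np.array([[-.015,.07,0],[-.015,.02,0]])),frame(x,y,z,w,np.array([[-.02,.02,-.02],[.02,.02,-.02],[.02,.02,.02],[-.02,.02,.02],[-.02,.02,-.02]]))]
b=(245,333,57,75);k=7
c=show(0,'side','pics/side3.png',[],b,k)
for i in range(0,57,5): cv2.putText(c,str(245+i),(int((i+.5)*k)-8,12),0,.32,(0,0,255),1);cv2.line(c,(int((i+.5)*k),0),(int((i+.5)*k),4),(0,0,255),1)
for i in range(0,75,5): cv2.putText(c,str(333+i),(6,int((i+.5)*k)+4),0,.32,(0,0,255),1);cv2.line(c,(0,int((i+.5)*k)),(5,int((i+.5)*k)),(0,0,255),1)
cv2.imwrite('pics/j.png',np.hstack([c,show(0,'side','pics/side3.png',S,b,k)]))
E
```

```text
[[277.35219075 373.3719171 ]] [[275.18301586 333.43067344]
 [300.85895823 340.51285321]
 [301.29857457 352.78623763]]
```

View pics/j.png

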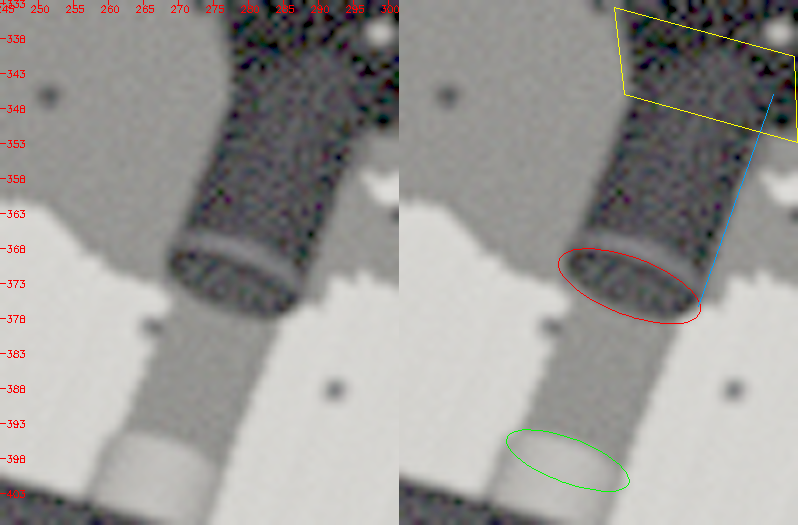

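The long tube's rim is centred at about (278,373) and the barrel front at about (268,398). The tube points at the barrel, untilted, about 1 mm off in x and along the beam. I'll make a small correction, settle and check.

Call:
send_rows:
  moves:
    - [[0.3,0.3,0.3],[0,0,0],20]
    - [[0.7,0.6,0.7],[0,0,0],20]
    - [[0.7,0.6,0.7],[0,0,0],20]
    - [[0.7,0.6,0.7],[0,0,0],20]
    - [[0.7,0.6,0.7],[0,0,0],20]
    - [[0.7,0.6,0.7],[0,0,0],20]
    - [[0.7,0.6,0.7],[0,0,0],20]
    - [[0.7,0.6,0.7],[0,0,0],20]
    - [[0.7,0.6,0.7],[0,0,0],20]
    - [[0.7,0.6,0.7],[0,0,0],20]

```text
clock: 8.35
eef_pos: [0.5543, 0.1758, 0.2089]
tool_rot: [0.691, 0.723, 0.0, -0.0]
ft_force: [1.1, -0.4, -1.5]
grip_width: 0.0395
```

```bash
python3 - <<'E'
from h import *
from workcell import camera
go([.5541,.1758,.209],2.56)
print(np.abs(readout.get_obs()['joint_vel']).max())
im=camera('side')[:,:,::-1];cv2.imwrite('pics/side4.png',im)
b=im[0:480,160:460]
cv2.imwrite('pics/k.png',np.hstack([(255*(b/255.)**.5).astype('u1'),cv2.resize((255*(im[330:410,240:310]/255.)**.5).astype('u1'),(420,480))]))
E
```

```text
t 8.35 pos [0.5543 0.1758 0.2089] F [ 1.1 -0.4 -1.5] w 0.0395 | shift [-0.  -0.2 -0.1] turn [ 0.0002 -0.0002 -0.0005]
0.0016037029878704714
```

View pics/k.png

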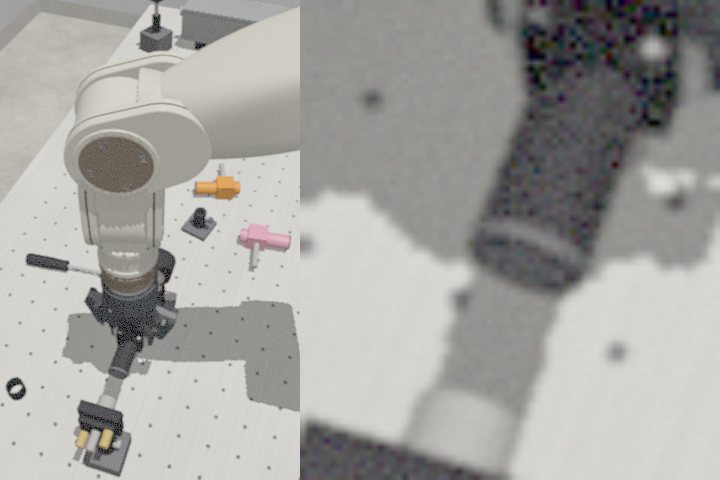

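The picture shows the splitter held in the gap with its tube in line with the barrel: rim at crop (528,258), barrel at (462,420). The holder is empty, and the visible bystanders and look-alikes are where they were. The arm is still, so I'm handing in.

```bash
python3 -c "
from workcell import order
print(order.job_done())"
```

```text
the job is handed in; nothing more can be done
None
```

I lifted the black splitter straight out of its holder, carried it upright over the detector and lowered it into the gap. It was handed in at 8.4 s, still gripped at 39.5 mm and motionless in the air, with the long tube facing the launcher.

**Last checks:**
- **Pose:** by arm readout the cube centre is at about (0.554, 0.176, 0.156), against my fitted beam middle of (0.553, 0.175, 0.156). Tool tilt is under 0.1°, and its yaw matches the beam line's fitted 2.6°.
- **Side view:** the tube lines up with the launcher barrel. The holder is empty. The screwdriver, spare tube and both look-alikes are where they were; the iris was out of that last crop, so I did not recheck it.
- **Forces:** none of the wrist readings between moves exceeded about 3 N.

**Disagreements and limits:**
- The two cameras differ by 1–2 mm in x at the splitter and at the launcher, so I averaged them.
- The beam height comes from a fit good to about 2 mm.
- The arm hid the launcher from the top camera, and the gripper hid the detector-side tube and the post from the side camera. The final alignment was therefore seen only at the launcher end, in the side view.

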